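# Ease a tube block off the bench cooler with a lifting wedge

## Task

The aluminium tube block has to be eased off the cold plate of the bench cooler. First press the one tube lid that stands ajar fully shut, so that nothing spills; then take the lifting wedge by its grip, lay it flat on the cooler's black deck and push it, thin edge first, under the block's overhanging flange until the flange end has just lifted, only a few millimetres, with the far end of the block still sitting on the plate. Finish holding the wedge there, still in the gripper and carrying the block by itself, and leave the tip box, vial and pipette on the bench alone.

Things in the scene. Friction and masses are not known exactly. Their poses are not given: they have to be found in the camera images.
- tube_lid (a joint): hinged lid (disc 13 mm across, 3 mm thick) of the one tube that stands ajar among four white tubes in the block's eight wells. Opening angle in rad: 0 fully shut with a hard stop, 0.5 to 1.0 at the start. Stiff hinge: stays where left; about 2 N at the free edge, 3 to 4 N at the middle shuts it. Pressing straight down on the tube's axis does it
- tube_top (a point): point on the ajar tube's axis where the lid's upper face is when shut: 42 mm above the tube's lower end, 6 mm above the block's top face. z up the tube; lid hinge on the +x side, free edge on -x, standing up to 13 mm above this point while ajar. Next wells: 23 mm away along the block's y, 28 mm along its x; shut lids there are equally high
- wedge_grip (a point): centre of the upright grip of the white plastic wedge (loose, 60 g, starts flat on the bench). Grip post: 28 mm long (x), 16 mm wide (y, the width to grasp), from 17 to 63 mm above the flat underside; this point is 40 mm above the underside, on the mid-line, 15 mm from the blunt back end. x axis points to the thin edge, z up
- wedge_tip (a point): middle of the wedge's thin edge, at its underside: 75 mm ahead (+x) of wedge_grip and 40 mm below it. The wedge is 90 mm long, 28 mm wide; the thin edge is 3 mm thick, from there the top rises 1 in 4 over 60 mm to 18 mm, then a level 30 mm back part carries the grip. Same axes as wedge_grip
- wedge: the whole wedge; origin at the centre of its underside, 30 mm ahead of the grip's middle and 45 mm behind the thin edge; x axis to the thin edge, z up
- tube_block: loose grey anodised aluminium tube block, about 0.6 kg: body 60 mm wide (x), 96 long (y), 40 high with 2 x 4 wells; on its +y end a flange 48 mm long, 60 wide, 12 thick, flush with its underside. Origin: centre of the body's underside. y axis points from the block out over the open deck, z up. It starts seated on the cold plate, its underside 118 mm above the bench
- flange_edge (a point): middle of the lower front edge of the block's flange, which the wedge lifts; axes as the block's, the wedge is pushed along -y. The flange overhangs the plate: the gap under it is 8 mm high, 48 mm deep. The wedge touches this edge with its thin edge 20 mm under; each further 4 mm raise it 1 mm; at 48 mm the thin edge strikes the plate
- far_edge (a point): middle of the block's lower edge at the end away from the flange (-y end), 144 mm from flange_edge; it rests on the plate against a rim, and the block tips about it
- cold_plate (a point): centre of the cold plate's upper face on the fixed cooler. Plate 60 mm (x) by 96 mm (y), 8 mm above the deck, 118 mm above the bench; a 5 mm high rim on the -y end and both sides keeps the block in place. Axes as the block's at the start
- deck (a point): point on the flat black deck of the cooler (fixed white case, 190 mm in x, 270 mm in y, deck 110 mm above the bench): the middle of the 101 mm of free deck in front of the flange (+y), 50 mm from the flange's edge and from the deck's own edge. y axis away from the block, z up
- tip_box: bystander: closed pipette tip box, 122 x 84 x 64 mm, on the bench; origin at the centre of its underside
- vial: bystander: small glass vial with a black cap, 30 mm across, 55 mm high, on the bench; origin at the centre of its underside
- pipette: bystander: hand pipette lying on the bench, 235 mm long along its x axis, 24 mm high; origin under its middle
Mind the look-alikes: they are no part of the job. Of the things like the wedge, leave any that is green; of the rest the larger one is meant.

How it is judged:
By the outcome, as a careful person would: the job done as asked, in the order asked, and still so for the second after the job is handed in, while the arm keeps its last pose, push and grip.
It also fails if it takes over 61 s, if anything falls off the work surface, if the arm or the gripper's body presses on something with over 40 N, if the wrist force passes 120 N, or if a joint passes its speed limit or range.

## Robot

A 7-joint arm with a two-finger parallel gripper is mounted at the origin on the work surface. World frame = base frame: x ahead of the robot, y to its left, z up, the work surface at z = 0. Lengths are in mm, angles in rad, forces in N, time in s.
With the tool pointing down it reaches from about 400 to 875 mm from the base axis. Payload 6.5 kg.
Tool frame: the origin (TCP) lies at the very end of the fingers, on their centre line; the grasp point (between the pads) lies 19 mm behind it (arm.grip_depth is the distance from the TCP to the grasp point, in mm); z points along the fingers, y is the direction in which the jaws open and shut (so a half turn about z gives the same grasp; the last joint's range is limited). The gripper opens to 85 mm and grips with 20 to 120 N. Pads are 22 mm wide; open, the fingers measure 114 mm over their backs; the gripper's body (76 mm by 85 mm) begins 54 mm behind the grasp point. The pads swing forward as they close: fully open they stand 13 mm farther back than shut.
Start: joints at [-1.27, 0.536, -0.004, 1.538, 0.003, 1.067, -0.071], TCP at [233.104, 606.756, 231.29] pointing down, gripper open.
Joint ranges: [-2.7, 2.7], [-0.37, 2.16], [-1.27, 1.26], [0.24, 2.4], [-1.31, 4.45], [0.19, 1.91], [-2.76, 2.76]. Speed limits (rad/s): [2.39, 2.39, 3.14, 3.14, 3.14, 3.14, 3.14].

## Interface

Orientations are given as a rotation vector (axis times angle).
In Python, from plant import arm, get_image, job, silhouettes, tip_of gives the robot as it stands. The module is installed in compiled form; this text tells all that it offers.
- The arm moves only by the tool send_rows, never from a script. Its argument "deltas" is a list of rows, each a list of 7 numbers: the shift along the tool's x, y, z in m, then the turn, a rotation vector about the tool's x, y, z in rad, then the opening, from 0 (shut) to 1 (fully open). A call has 1 to 20 rows; each row shifts and turns the pose as measured when the row begins, along the tool's axes as they then stand; what a row does not reach is not made up. A row lasts 1/8 s, in which the tool goes at most 62.5 mm and 10.7 degrees, less where a joint would pass 70% of its speed; a pose out of reach is approached as far as the arm can. A call with a gripper value outside its range is refused whole. The fingers move at their own pace and stop on an object; "squeeze" is the grip in N (left out, the last holds). Time passes only in rows, so rows that do not move let the fingers close. It gives the time, the measured TCP pose, the force and the opening at its end, in the units of the state.
- arm.sense(): the state, without advancing time (a new reading comes with each control period).
- get_image(name): name is "side" or "top" or "wrist"; returns a dict with "img" (480x640x3 uint8, red, green, blue), "z_map" (480x640 float32, mm along the optical axis (not along the pixel's ray), 0 where there is no reading), "fx", "fy", "cx", "cy" (pixels), "k1" (the pictures are not rectified: a ray, as slopes to the right and down, at radius r is drawn at 1 + k1 r^2 times it, then the intrinsics apply), "position" and "attitude" of the camera in the world. Camera axes: x right, y up, looking along -z (the intrinsics and any distortion apply to the point x, -y, -z); pixel columns grow to the right and rows downward; lengths in mm; the calibration is good to about 2 mm. A picture is of the moment at which its call begins.
- job.finish_job(): hands the job in, once; it reports no verdict.
Trained networks look in the newest picture that a camera, given by its name, has taken for a name from the list of things; names that differ only in an ending like _2 or _b are one class to them, and where a whole thing is asked for, a point or a joint stands for the part that bears it (a point fixed in the world has none). Each returns a list of dicts, best first, with "confidence" (0 to 1); they miss things now and then, are a little off and sometimes report something else, mostly with a low value. They report only what shows in the picture. A call takes as long as a camera call. They do not tell look-alikes from the thing itself.
- silhouettes(camera, target): "mask" (480x640 bool, what is visible of it) and "box" ([left, top, right, bottom] in pixels, round what is visible of it).
- tip_of(camera, target): "xy" ([column, row] in pixels: a listed point, or the origin of a listed thing).
The state is a dict: "clock": time; "qpos": joint angles; "dq": joint speeds; "effort": joint torques, N m; "eef_pos": TCP position; "tool_rot": TCP orientation; "wrist_force": force on the tool from outside, world axes, zero at the start; "torque": the same for the moment, N m; "finger_gap": finger opening in mm.
Only numpy, scipy, OpenCV 4.12 (cv2) and the standard library are available. Lean on these libraries where they do the work, as an engineer would, in place of code of your own. Each camera call takes 0.05 s, during which the arm holds its last target.

## Working session

There is one attempt and no reset: what is moved stays moved. The work goes in short steps, Python scripts to look and compute and a tool call to move; the robot and the scene stay as the last step left them, time stands still between calls to the robot, and variables do not carry over. Pictures are saved under pics/ and viewed, and the job is handed in when it is done.

Besides the shell and the picture viewer there is one more tool, called by a JSON object that holds its "fn" and its "kwargs". send_rows: Moves the arm, as the interface text tells. Its arguments: {"type":"object","properties":{"deltas":{"type":"array","items":{"type":"array","items":{"type":"number"}}},"squeeze":{"type":"number"}},"required":["deltas"]}

```bash
mkdir -p pics; cat > h.py <<'E'
import numpy as np, cv2
from scipy.spatial.transform import Rotation as R
from plant import arm, get_image, job, silhouettes, tip_of
def rot(a):
    a=np.array(a,float)
    return R.from_matrix(a) if a.shape==(3,3) else (R.from_rotvec(a) if a.size==3 else R.from_quat(a))
def ray(c,u,v):
    K=np.array([[c['fx'],0,c['cx']],[0,c['fy'],c['cy']],[0,0,1.]])
    x=(u-c['cx'])/c['fx'];y=(v-c['cy'])/c['fy'];xd,yd=x,y
    for _ in range(20):
        r2=x*x+y*y;x=xd/(1+c['k1']*r2);y=yd/(1+c['k1']*r2)
    return np.array([x,-y,-np.ones_like(x)])
def unproj(c,u,v,z=None):
    u=np.asarray(u,float);v=np.asarray(v,float)
    if z is None: z=c['z_map'][np.round(v).astype(int),np.round(u).astype(int)]
    p=(ray(c,u,v)*z).T
    return rot(c['attitude']).apply(p)+np.array(c['position'])
def onplane(c,u,v,h):
    d=rot(c['attitude']).apply(ray(c,float(u),float(v)));p=np.array(c['position'])
    return p+d*(h-p[2])/d[2]
def proj(c,P):
    p=rot(c['attitude']).inv().apply(np.array(P,float)-np.array(c['position']))
    x=p[...,0]/-p[...,2];y=-p[...,1]/-p[...,2];s=1+c['k1']*(x*x+y*y)
    return np.stack([c['fx']*x*s+c['cx'],c['fy']*y*s+c['cy']],-1)
def save(c,n,box=None,k=1):
    im=c['img'][:,:,::-1].copy()
    if box: im=im[box[1]:box[3],box[0]:box[2]]
    if k!=1: im=cv2.resize(im,None,fx=k,fy=k,interpolation=cv2.INTER_CUBIC)
    cv2.imwrite('pics/'+n,im)
E
python3 - <<'E'
from h import *
s=arm.sense();print({k:np.round(v,3) for k,v in s.items()})
for n in('side','top','wrist'):
    c=get_image(n);save(c,n+'0.png');print(n,c['position'],c['attitude'],c['fx'],c['k1'])
    for t in('tube_lid','tube_top','wedge_grip','wedge_tip','wedge','tube_block','flange_edge','far_edge','cold_plate','deck'):
        print(t,[(np.round(d['xy']),round(d['confidence'],2)) for d in tip_of(n,t)][:4] if t!='tube_lid' else [(d['box'],d['confidence']) for d in silhouettes(n,t)])
E
```

```text
{'clock': np.float64(0.0), 'qpos': array([-1.27 ,  0.537, -0.004,  1.539,  0.003,  1.067, -0.071]), 'dq': array([ 0.001, -0.001, -0.   ,  0.002, -0.   ,  0.   , -0.001]), 'effort': array([-0.0000e+00, -5.8342e+01,  1.0480e+00, -2.5911e+01,  1.2000e-02,
        1.0000e-02,  0.0000e+00]), 'eef_pos': array([232.883, 606.141, 230.397]), 'tool_rot': array([-5.730e-01, -3.089e+00,  3.000e-03]), 'wrist_force': array([ 0.723, -0.04 , -0.352]), 'torque': array([-0.005, -0.002, -0.013]), 'finger_gap': np.float64(85.338)}
side [466.55586794 963.65771026 988.08665189] [ 0.06729608 -1.10633522 -2.87123642] 593.167192469487 -0.043325974458808
tube_lid []
tube_top [(array([350.,  99.]), 0.46)]
wedge_grip [(array([333., 285.]), 0.74), (array([379., 350.]), 0.73), (array([394., 281.]), 0.67)]
wedge_tip [(array([362., 320.]), 0.88), (array([355., 344.]), 0.8), (array([428., 283.]), 0.78), (array([341., 123.]), 0.19)]
wedge [(array([342., 306.]), 0.92), (array([374., 349.]), 0.79), (array([409., 289.]), 0.61)]
tube_block [(array([343., 125.]), 0.71)]
flange_edge [(array([327., 149.]), 0.58)]
far_edge [
[... 425 characters left out ...]
([267., 289.]), 0.7), (array([243., 288.]), 0.45)]
wedge [(array([278., 272.]), 0.84), (array([299., 326.]), 0.55), (array([243., 298.]), 0.5)]
tube_block [(array([463., 248.]), 0.6), (array([174., 266.]), 0.3)]
flange_edge []
far_edge [(array([482., 252.]), 0.56)]
cold_plate [(array([461., 243.]), 0.77), (array([269., 287.]), 0.27)]
deck [(array([402., 239.]), 0.58)]
wrist [160.65079267 634.59890101 373.90623401] [-0.26840884 -0.18422581  1.19404841] 350.30803464034665 -0.03012170794883557
tube_lid []
tube_top []
wedge_grip []
wedge_tip [(array([ 44., 371.]), 0.76)]
wedge [(array([150., 448.]), 0.7), (array([199., 401.]), 0.62)]
tube_block []
flange_edge []
far_edge []
cold_plate []
deck []
```

View pics/side0.png

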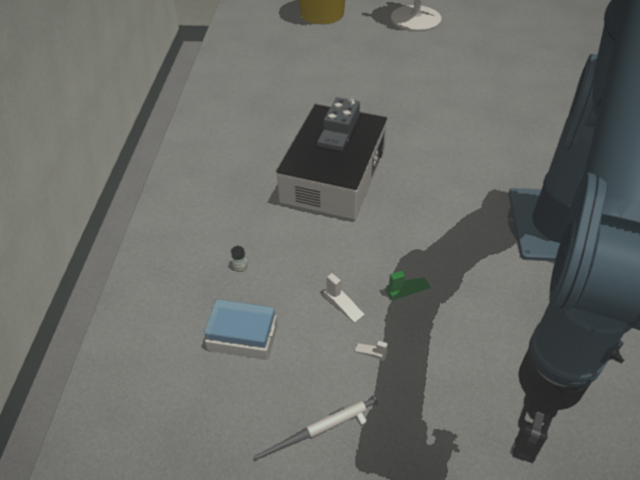

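View pics/top0.png

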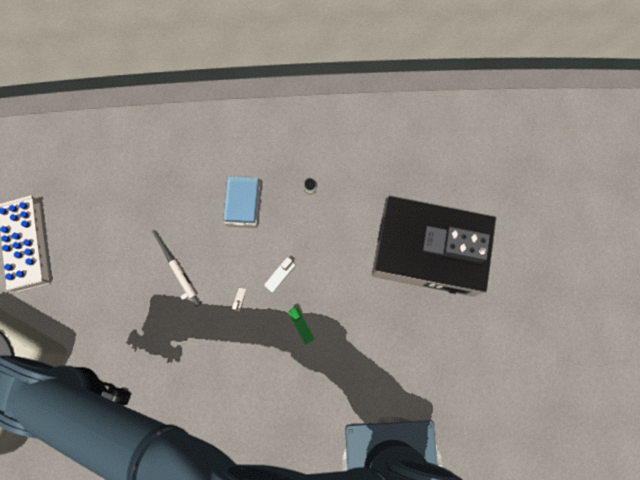

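View pics/wrist0.png

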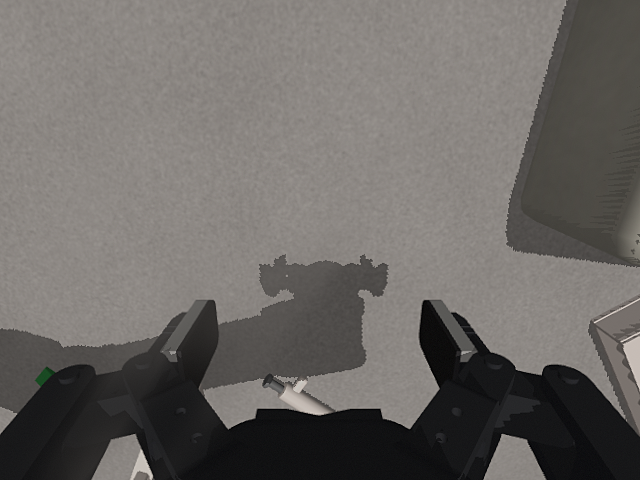

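Candidates in the side picture are the white wedge (342,300), the small white one (372,350) and the green one (408,287). The larger non-green one, at (342,300) in side and (280,272) in top, fits the description. I'll check it with enlarged crops.

```bash
python3 - <<'E'
from h import *
cs=get_image('side');ct=get_image('top')
a=cv2.resize(cs['img'][80:180,270:400],(780,600),interpolation=cv2.INTER_CUBIC)
cv2.imwrite('pics/s1.png',a[:,:,::-1])
b=cv2.resize(ct['img'][190:300,370:500],(700,592),interpolation=cv2.INTER_CUBIC)
cv2.imwrite('pics/t1.png',b[:,:,::-1])
c=cv2.resize(cs['img'][265:365,320:440],(720,600),interpolation=cv2.INTER_CUBIC)
cv2.imwrite('pics/s2.png',c[:,:,::-1])
for n,c in(('side',cs),('top',ct)):
    for t,h in(('tube_top',164),('wedge_grip',40),('wedge_tip',0),('wedge',0),('tube_block',118),('flange_edge',118),('far_edge',118),('cold_plate',118),('deck',110)):
        print(n,t,[(np.round(d['xy']),round(d['confidence'],2),np.round(onplane(c,*d['xy'],h),1)) for d in tip_of(n,t)][:4])
    vv,uu=np.mgrid[0:480,0:640];z=c['z_map'].ravel();ok=z>0
    P=unproj(c,uu.ravel()[ok],vv.ravel()[ok],z[ok])
    np.save(n+'P.npy',P)
    m=(abs(P[:,1])<500)&(P[:,0]>300)&(P[:,0]<900)
    Q=P[m]; print(np.histogram(Q[:,2],bins=[-10,-5,-2,0,2,5,10,20,50,100,106,108,110,112,114,118,125,132,150,155,160,163,166,170,175,180,190]))
    for lo,hi in((106,115),(122,137),(150,190)):
        q=Q[(Q[:,2]>lo)&(Q[:,2]<hi)].astype(np.float32)
        if len(q)>5:
            r=cv2.minAreaRect(q[:,:2]);print(n,lo,len(q),np.round(r[0],1),np.round(r[1],1),round(r[2],1),np.median(q[:,2]))
E
```

```text
side tube_top [(array([342., 304.]), 0.55, array([487.3, 368.7, 164. ])), (array([351., 100.]), 0.38, array([ 494.9, -229.7,  164. ])), (array([343., 112.]), 0.33, array([ 511.8, -178. ,  164. ]))]
side wedge_grip [(array([378., 350.]), 0.97, array([417.8, 377.8,  40. ])), (array([396., 283.]), 0.92, array([382.8, 219.3,  40. ])), (array([335., 284.]), 0.66, array([506.6, 229.6,  40. ]))]
side wedge_tip [(array([362., 319.]), 0.87, array([449.5, 283.4,   0. ])), (array([356., 347.]), 0.87, array([457.7, 348.8,   0. ]))]
side wedge [(array([343., 302.]), 0.69, array([489.6, 242.6,   0. ])), (array([374., 353.]), 0.6, array([424.1, 359.6,   0. ]))]
side tube_block [(array([342., 123.]), 0.93, array([ 512.8, -200.1,  118. ]))]
side flange_edge [(array([328., 147.]), 0.95, array([ 541.5, -106.1,  118. ]))]
side far_edge [(array([344., 113.]), 0.69, array([ 509.7, -238.2,  118. ]))]
side cold_plate [(array([344., 111.]), 0.69, array([ 512.1, -247.2,  118. ])), (array([338., 122.]), 0.57, array([ 523.7, -200.7,  118. ]))]
side deck [(array([325., 164.]), 0.62, array([544.7, -57.2, 110. ])), (array([329., 148.]), 0.56, array([ 538.8, -111.3,  110. ]))]
(array([   67,  3793, 15415, 27042, 23202,  3149,  1281,  2405,  4590,
         191,   158,   824,  1812,  1499,   465,   125,   310,   381,
          87,   321,   231,    74,    33,     7,     5,     1]), array([-10,  -5,  -2,   0,   2,   5,  10,  20,  50, 100, 106, 108, 110,
       112, 114, 118, 125, 132, 150, 155, 160, 163, 166, 170, 175, 180,
       190]))Traceback (most recent call last):
  File "<stdin>", line 20, in <module>
cv2.error: OpenCV(4.12.0) /io/opencv/modules/imgproc/src/convhull.cpp:143: error: (-215:Assertion failed) total >= 0 && (depth == CV_32F || depth == CV_32S) in function 'convexHull'
```

```bash
sleep 1
python3 - <<'E'
from h import *
for n in('side','top'):
    c=get_image(n)
    if n=='top':
      for t,h in(('tube_top',164),('wedge_grip',40),('wedge_tip',0),('wedge',0),('tube_block',118),('flange_edge',118),('far_edge',118),('cold_plate',118),('deck',110)):
        print(n,t,[(np.round(d['xy']),round(d['confidence'],2),np.round(onplane(c,*d['xy'],h),1)) for d in tip_of(n,t)][:4])
    vv,uu=np.mgrid[0:480,0:640];z=c['z_map'].ravel();ok=z>0
    P=unproj(c,uu.ravel()[ok],vv.ravel()[ok],z[ok])
    m=(P[:,1]<0)&(P[:,1]>-400)&(P[:,0]>350)&(P[:,0]<700)
    Q=P[m]
    for lo,hi in((106,116),(122,137),(154,190)):
        q=np.ascontiguousarray(Q[(Q[:,2]>lo)&(Q[:,2]<hi)][:,:2],dtype=np.float32)
        if len(q)>5:
            r=cv2.minAreaRect(q.reshape(-1,1,2));print(n,lo,len(q),np.round(r[0],1),np.round(r[1],1),round(r[2],1))
    W=(P[:,1]<450)&(P[:,1]>150)&(P[:,0]>350)&(P[:,0]<700)&(P[:,2]>8)
    # white wedge
    rgb=c['img'].reshape(-1,3)[ok].astype(int)
    w=(P[:,1]<450)&(P[:,1]>150)&(P[:,0]>350)&(P[:,0]<560)&(rgb.min(1)>170)
    q=np.ascontiguousarray(P[w][:,:2],dtype=np.float32);print(len(q),q.min(0),q.max(0))
E
```

```text
side 106 4517 [ 530.7 -134.2] [278.5 191.3] 75.9
side 122 604 [ 520.3 -171.8] [155.2  72.7] 75.6
side 154 689 [ 515.3 -194.5] [104.3  61.7] 75.6
430 [405.45856 221.04277] [518.15546 368.4325 ]
top tube_top [(array([480., 252.]), 0.55, array([ 491. , -217.5,  164. ]))]
top wedge_grip [(array([293., 313.]), 0.67, array([386.9, 220.9,  40. ])), (array([233., 306.]), 0.6, array([410.5, 369.2,  40. ])), (array([482., 250.]), 0.49, array([ 519.9, -263.4,   40. ])), (array([243., 205.]), 0.25, array([668.1, 340.7,  40. ]))]
top wedge_tip [(array([265., 286.]), 0.83, array([461.7, 291.9,   0. ])), (array([243., 289.]), 0.73, array([457.8, 348.4,   0. ])), (array([307., 342.]), 0.6, array([315. , 190.1,   0. ]))]
top wedge [(array([282., 272.]), 0.7, array([497. , 247.6,   0. ])), (array([298., 327.]), 0.56, array([354.5, 212.7,   0. ])), (array([241., 297.]), 0.53, array([437.7, 353.9,   0. ]))]
top tube_block [(array([464., 246.]), 0.91, array([ 517.8, -195.9,  118. ])), (array([463., 244.]), 0.34, array([ 521.1, -193.8,  118. ]))]
top flange_edge [(array([280., 273.]), 0.43, array([474.4, 245.6, 118. ]))]
top far_edge [(array([482., 251.]), 0.73, array([ 501.3, -237.9,  118. ])), (array([463., 247.]), 0.43, array([ 513.8, -194. ,  118. ]))]
top cold_plate [(array([463., 246.]), 0.57, array([ 516. , -193.8,  118. ])), (array([309., 188.]), 0.26, array([678.7, 167.2, 118. ]))]
top deck [(array([402., 241.]), 0.77, array([538.8, -47.9, 110. ])), (array([483., 252.]), 0.48, array([ 502.5, -243. ,  110. ])), (array([464., 244.]), 0.42, array([ 523.7, -198. ,  110. ]))]
top 106 5851 [ 530.3 -132.8] [271.2 191.3] 75.6
top 122 675 [ 520.4 -171.7] [148.3  72.8] 76.3
top 154 928 [ 516.1 -192.4] [98.4 63.4] 75.1
543 [404.7029  215.11316] [522.7179  377.46222]
```

View pics/s1.png

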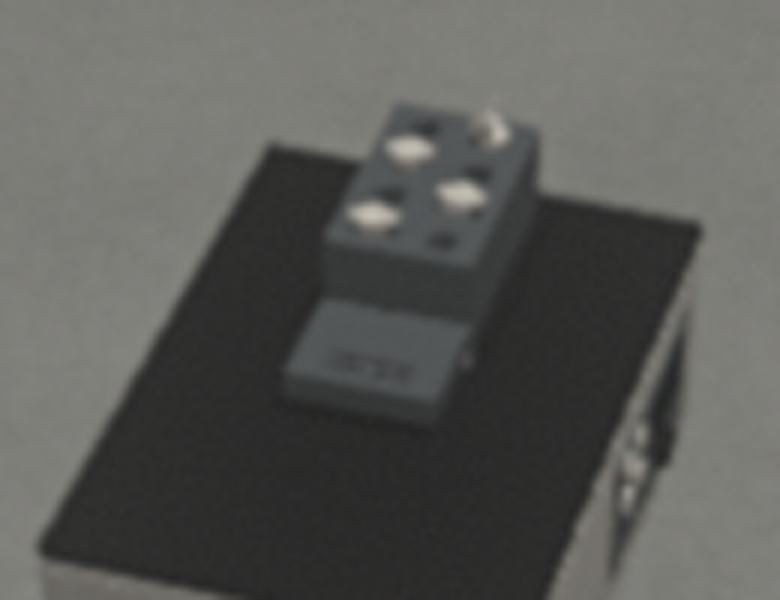

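View pics/t1.png

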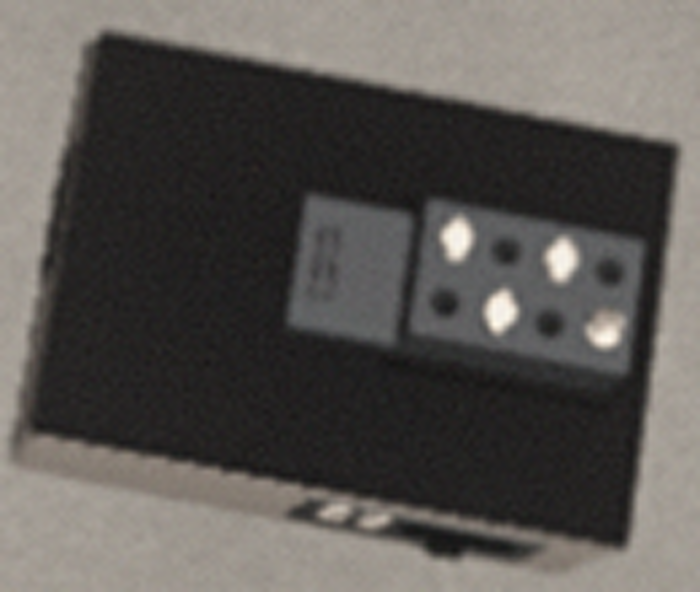

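View pics/s2.png

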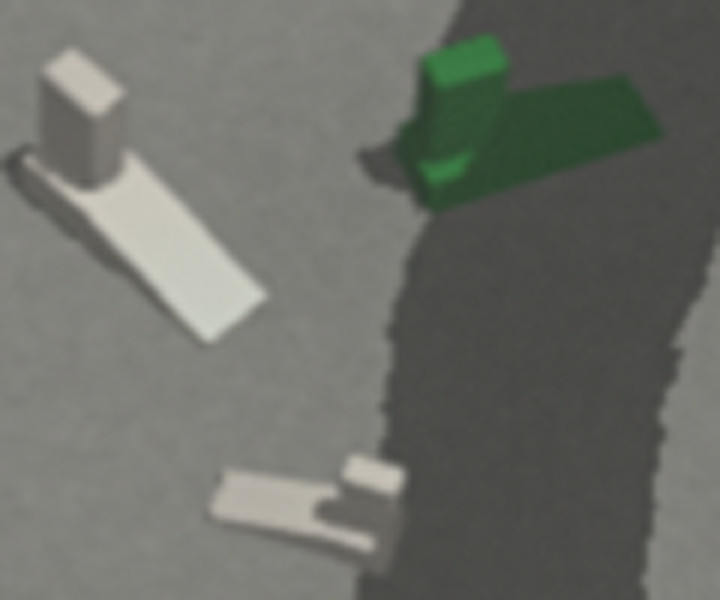

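The top and side pictures agree on the cooler: block +y points at 75.6°, and the body centre is near (515,-193.5). The ajar tube is the far robot-side corner one, at side crop (490,128) and top crop (605,328), so its axis is near (493,-223.5). The crop also confirms the larger white wedge as the one meant, with its grip at top-left of s2. I'll close the fingers, turn them to the block's axes and move over.

{"fn": "send_rows", "kwargs": {"deltas": [[0,0,0,0,0,0.182,0],[0,0,0,0,0,0.182,0],[0,0,0,0,0,0.182,0],[0,0,0,0,0,0.182,0],[0,0,0,0,0,0.182,0],[0,0,0,0,0,0.182,0],[0,0,0,0,0,0.182,0],[0,0,0,0,0,0.182,0],[-0.03,0.034,0,0,0,0,0],[-0.03,0.034,0,0,0,0,0],[-0.03,0.034,0,0,0,0,0],[-0.03,0.034,0,0,0,0,0],[-0.03,0.034,0,0,0,0,0],[-0.03,0.034,0,0,0,0,0],[-0.03,0.034,0,0,0,0,0],[-0.03,0.034,0,0,0,0,0],[-0.03,0.034,0,0,0,0,0],[-0.03,0.034,0,0,0,0,0],[-0.03,0.034,0,0,0,0,0],[-0.03,0.034,0,0,0,0,0]]}}

```text
clock: 5.25
eef_pos: [525.5, 135.9, 231.3]
tool_rot: [-2.512, -1.879, -0.01]
wrist_force: [0.2, 0.3, -0.4]
finger_gap: -0.0
```

```bash
cat >> h.py <<'E'
def plan(xyz,yaw_y,tilt=True):
    """tool-frame delta to world TCP target with tool y at angle yaw_y deg, pointing down"""
    s=arm.sense();r0=rot(s['tool_rot']);a=np.radians(yaw_y)
    y=np.array([np.cos(a),np.sin(a),0]);z=np.array([0,0,-1.]);x=np.cross(y,z)
    r1=R.from_matrix(np.stack([x,y,z],1))
    d=r0.inv().apply(np.array(xyz)-np.array(s['eef_pos']))
    print('t',round(float(s['clock']),2),'tcp',np.round(s['eef_pos'],1),'F',np.round(s['wrist_force'],1),'gap',round(float(s['finger_gap']),1),'q',np.round(s['qpos'],2))
    print('delta tool mm',np.round(d,1),'rotvec',np.round((r0.inv()*r1).as_rotvec(),3))
E
python3 -c "
from h import *
plan([493,-223.5,210],-14.4)
c=get_image('side')
# wedge
b=cv2.resize(c['img'][255:335,310:380],(525,600),interpolation=cv2.INTER_CUBIC);cv2.imwrite('pics/w1.png',b[:,:,::-1])
for n in ('side','top'):
    if n=='top': c=get_image(n)
    for d in silhouettes(n,'wedge'):
        m=d['mask'];v,u=np.nonzero(m);z=c['z_map'][v,u];k=z>0
        P=unproj(c,u[k],v[k],z[k]);h=P[:,2]
        print(n,d['box'],round(d['confidence'],2),np.median(P,0).round(1),h.max())
        q=np.ascontiguousarray(P[(h>-5)&(h<22),:2],dtype=np.float32).reshape(-1,1,2)
        t=P[h>45]
        print('  base',[np.round(x,1) for x in cv2.minAreaRect(q)],'top of grip',len(t),t[:,:2].mean(0).round(1) if len(t) else '')
"
```

```text
t 5.25 tcp [525.5 135.9 231.3] F [ 0.2  0.3 -0.4] gap -0.0 q [-0.72  0.38  0.5   1.85 -0.23  0.96 -0.41]
delta tool mm [-354.1   70.4   18.6] rotvec [ 0.    -0.008 -0.035]
side [322.8, 273.8, 361.4, 320.1] 0.89 [495.8 248.3  15.3] 69.33354746859766
  base [array([497.5, 239.4]), array([ 50.3, 126.8]), np.float64(29.4)] top of grip 160 [509.1 237.1]
side [357.5, 340.7, 384.6, 356.5] 0.61 [424.3 365.5  10.5] 46.41190834014492
  base [array([431.3, 359.9]), array([21.4, 59.7]), np.float64(72.5)] top of grip 3 [413.9 364.8]
side [384.7, 272.2, 431.2, 301.6] 0.57 [371.5 216.9  15.5] 68.32626828711375
  base [array([364.4, 185.9]), array([94.7, 71.6]), np.float64(26.1)] top of grip 162 [384.5 220. ]
top [265.2, 255.8, 292.1, 287.9] 0.65 [490.6 252.1  14.2] 69.7611981227003
  base [array([489.2, 253.4]), array([26.7, 90.7]), np.float64(44.8)] top of grip 75 [508.1 233.8]
top [284.8, 307.0, 313.2, 344.6] 0.59 [357.7 205.5  12.9] 66.67779889226563
  base [array([356.5, 205.2]), array([89.7, 29.4]), np.float64(25.6)] top of grip 77 [383.1 217.8]
top [234.4, 287.9, 247.3, 310.3] 0.44 [427.2 358.7   7.7] 47.200751009662554
  base [array([431.1, 359.7]), array([22.3, 59.9]), np.float64(69.3)] top of grip 2 [410.4 365.5]
```

{"fn": "send_rows", "kwargs": {"deltas": [[-0.04,0.008,0,0,0,-0.005,0],[-0.04,0.008,0,0,0,-0.005,0],[-0.04,0.008,0,0,0,-0.005,0],[-0.04,0.008,0,0,0,-0.005,0],[-0.04,0.008,0,0,0,-0.005,0],[-0.04,0.008,0,0,0,-0.005,0],[-0.04,0.008,0,0,0,-0.005,0],[-0.04,0.008,0,0,0,0,0],[-0.03,0.006,0.01,0,0,0,0],[0,0,0,0,0,0,0]]}}

```text
clock: 6.7
eef_pos: [504.3, -209.8, 216.6]
tool_rot: [-2.445, -1.955, -0.019]
wrist_force: [0.2, 0.1, 0.0]
finger_gap: 0.2
```

```bash
python3 -c "
from h import *
plan([493,-223.5,190],-14.4)
c=get_image('wrist');save(c,'wr2.png')
c=get_image('side')
b=cv2.resize(c['img'][60:180,270:410],(700,600),interpolation=cv2.INTER_CUBIC);cv2.imwrite('pics/s3.png',b[:,:,::-1])
"
```

```text
t 6.7 tcp [ 504.3 -209.8  216.6] F [0.2 0.1 0. ] gap 0.2 q [-0.12  0.42  0.58  1.85 -0.3   0.95  0.37]
delta tool mm [-16.3  -8.   26.3] rotvec [-0.001 -0.016  0.03 ]
```

View pics/wr2.png

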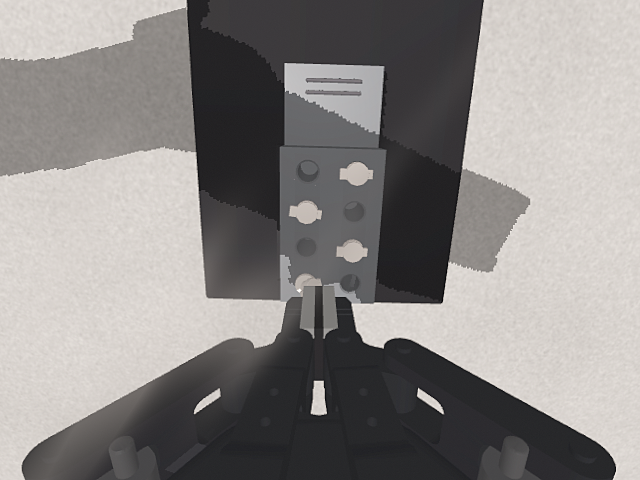

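View pics/s3.png

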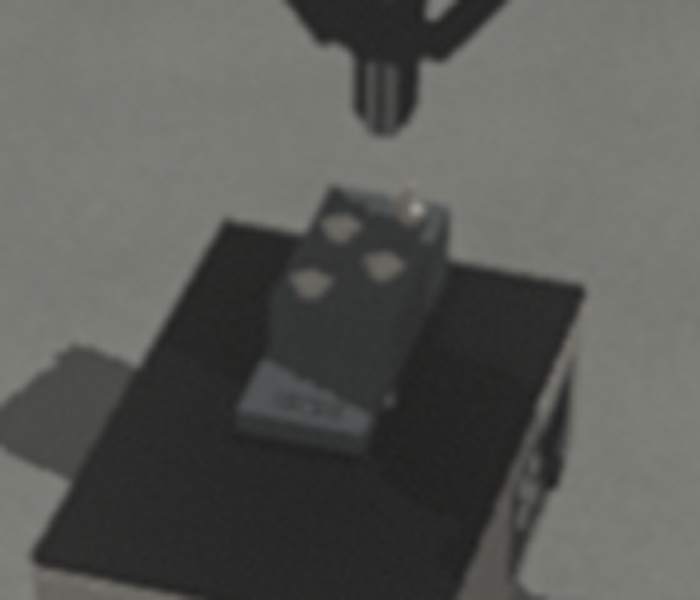

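The wrist picture shows three shut lids at (356,174), (307,212) and (353,251), with the ajar one at (306,285), partly hidden by the fingers. I'll check these against my block pose.

```bash
python3 -c "
from h import *
c=get_image('wrist')
for (u,v),l in zip([(356,174),(307,212),(353,251)],[(14,34.5),(-14,11.5),(14,-11.5)]):
    p=onplane(c,u,v,164);a=np.radians(75.6);Y=np.array([np.cos(a),np.sin(a)]);X=np.array([Y[1],-Y[0]])
    print(p.round(1),'origin',(p[:2]-X*l[0]-Y*l[1]).round(1))
print(proj(c,[[493,-223.5,164]]))
"
```

```text
[ 536.8 -160.4  164. ] origin [ 514.7 -190.4]
[ 505.3 -175.6  164. ] origin [ 516.  -190.3]
[ 526.6 -204.6  164. ] origin [ 515.9 -190. ]
[[305.11695553 290.49737643]]
```

{"fn": "send_rows", "kwargs": {"deltas": [[-0.0075,-0.004,0.008,0,-0.008,0.015,0],[-0.0075,-0.004,0.008,0,-0.008,0.015,0],[0,0,0.008,0,0,0,0],[0,0,0,0,0,0,0]]}}

```text
clock: 7.35
eef_pos: [494.2, -216.8, 191.1]
tool_rot: [-2.474, -1.933, -0.002]
wrist_force: [0.2, 1.0, 0.8]
finger_gap: 0.3
```

```bash
python3 -c "
from h import *
plan([493.2,-222.2,164],-14.4)
"
```

```text
t 7.35 tcp [ 494.2 -216.8  191.1] F [0.2 1.  0.8] gap 0.3 q [-0.11  0.45  0.57  1.89 -0.31  0.89  0.37]
delta tool mm [-5.6  0.4 27.1] rotvec [-0.001 -0.002  0.007]
```

{"fn": "send_rows", "kwargs": {"deltas": [[-0.006,0,0.006,0,0,0,0],[0,0,0.006,0,0,0,0],[0,0,0.004,0,0,0,0],[0,0,0.004,0,0,0,0],[0,0,0.004,0,0,0,0]]}}

```text
clock: 7.98
eef_pos: [492.5, -224.0, 166.9]
tool_rot: [-2.475, -1.932, -0.002]
wrist_force: [-1.8, -0.7, 3.1]
finger_gap: 0.0
```

```bash
python3 -c "
from h import *
plan([493.2,-222.2,164],-14.4)
"
```

```text
t 7.97 tcp [ 492.5 -224.   166.9] F [-1.8 -0.7  3.1] gap 0.0 q [-0.08  0.48  0.56  1.91 -0.34  0.84  0.41]
delta tool mm [1.9 0.3 2.9] rotvec [-0.001 -0.002  0.006]
```

Contact at 3 N, so the lid is closing. I'll press down in small steps until it reaches the stop.

{"fn": "send_rows", "kwargs": {"deltas": [[0.001,0,0.003,0,0,0,0],[0,0,0.003,0,0,0,0]]}}

```text
clock: 8.22
eef_pos: [492.8, -224.0, 162.7]
tool_rot: [-2.476, -1.931, -0.003]
wrist_force: [-10.2, 4.8, 37.3]
finger_gap: 0.0
```

{"fn": "send_rows", "kwargs": {"deltas": [[0,0,0.003,0,0,0,0]]}}

```text
clock: 8.35
eef_pos: [493.4, -224.4, 160.9]
tool_rot: [-2.477, -1.931, -0.005]
wrist_force: [-1.4, 3.1, 12.8]
finger_gap: 0.1
```

{"fn": "send_rows", "kwargs": {"deltas": [[0,0,-0.005,0,0,0,0],[0,0,-0.03,0,0,0,0],[-0.02,0,-0.03,0,0,0,0],[-0.03,0,-0.03,0,0,0,0],[-0.03,0,-0.03,0,0,0,0],[-0.03,0,0,0,0,0,0]]}}

```text
clock: 9.1
eef_pos: [468.7, -329.9, 288.8]
tool_rot: [-2.469, -1.941, -0.008]
wrist_force: [-0.1, 0.0, -0.7]
finger_gap: -0.2
```

```bash
python3 -c "
from h import *
plan([493.2,-222.2,164],-14.4)
c=get_image('wrist');save(c,'wr3.png',(200,60,440,260),3)
c=get_image('side')
b=cv2.resize(c['img'][60:180,270:410],(700,600),interpolation=cv2.INTER_CUBIC);cv2.imwrite('pics/s4.png',b[:,:,::-1])
"
```

```text
t 9.1 tcp [ 468.7 -329.9  288.8] F [-0.1  0.  -0.7] gap -0.2 q [ 0.05  0.4   0.64  1.71 -0.26  1.12  0.54]
delta tool mm [109.8  -1.9 125.3] rotvec [ 0.002 -0.005  0.013]
```

View pics/wr3.png

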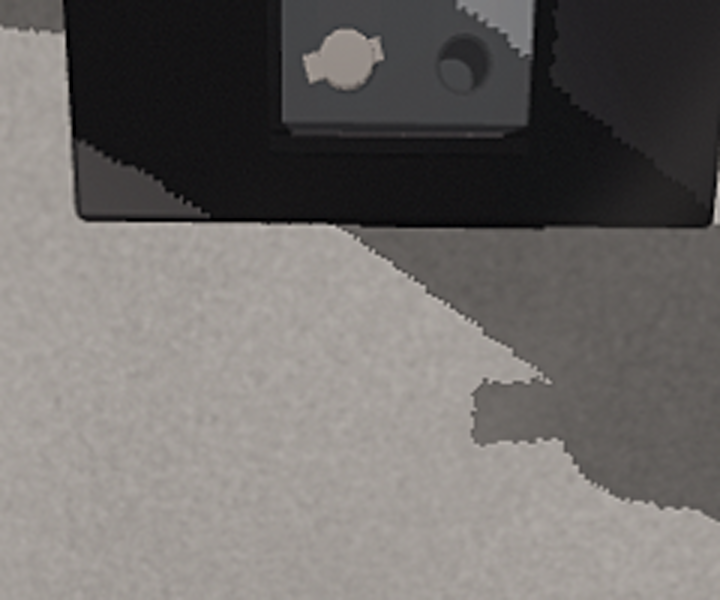

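View pics/s4.png

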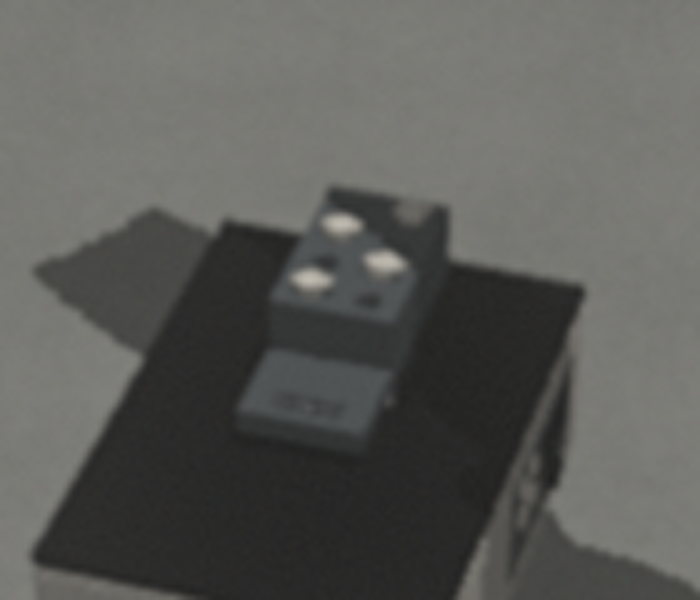

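The lid now looks flat like the others, at wrist crop (345,60) and side crop (412,210). I'll measure its height above the block top and get views with all the lids visible.

```bash
python3 -c "
from h import *
c=get_image('wrist')
f=lambda u,v:unproj(c,np.array(u),np.array(v))
# full-image pixel = 200+crop/3, 60+crop/3
for x,y in [(345,60),(335,50),(355,50),(335,75),(350,75),(345,40),(313,68),(376,50)]: print('lid',f([200+x/3],[60+y/3]).round(1))
for x,y in [(410,100),(410,40),(300,110),(300,30)]: print('blk',f([200+x/3],[60+y/3]).round(1))
m=c['img'];lid=[(u,v) for u in range(180,420) for v in range(0,90) if m[v,u].min()>135]
P=f([a for a,b in lid],[b for a,b in lid]);k=P[:,2]>150;P=P[k]
L=np.array(lid)[k];n,lab=cv2.connectedComponents(cv2.drawMarker(np.zeros((480,640),np.uint8),(0,0),0)) if 0 else (0,0)
for ax in ((493,-223),(527,-206),(504,-177),(536,-162)):
    q=P[np.hypot(P[:,0]-ax[0],P[:,1]-ax[1])<11]
    if len(q): print(ax,len(q),q.mean(0).round(1),q.min(0).round(1),q.max(0).round(1))
"
```

```text
lid [[ 489.4 -226.   164.2]]
lid [[ 487.7 -223.2  163.5]]
lid [[ 492.2 -224.4  164.2]]
lid [[ 486.4 -227.9  157.9]]
lid [[ 489.9 -228.9  158.7]]
lid [[ 490.5 -221.7  163.6]]
lid [[ 481.7 -225.   157.2]]
lid [[ 497.  -225.6  164. ]]
blk [[ 502.6 -237.8  158.2]]
blk [[ 505.5 -224.9  159.6]]
blk [[ 476.  -232.9  151.1]]
blk [[ 480.8 -216.5  159.5]]
(493, -223) 222 [ 491.4 -221.5  163.9] [ 482.6 -228.   161.7] [ 500.1 -216.4  166.2]
(527, -206) 410 [ 524.6 -207.6  163.4] [ 516.1 -214.3  156.4] [ 535.3 -199.9  166.6]
(504, -177) 255 [ 503.  -180.8  163.6] [ 493.6 -185.2  157.2] [ 511.9 -175.   165.9]
```

The lid is shut: its mean height is 163.9, against 163.4 and 163.6 for the other lids, and it held at 37 N. Next, the wedge. I'll grip the post across its 28 mm faces, because that keeps the last joint in range through the roughly 120° turn. I'm turning and moving over it now.

{"fn": "send_rows", "kwargs": {"deltas": [[0,0,0,0,0,0.18,0],[0,0,0,0,0,0.18,0],[0,0,0,0,0,0.18,0],[0.029,-0.025,0,0,0,0,1],[0.029,-0.025,0,0,0,0,1],[0.029,-0.025,0,0,0,0,1],[0.029,-0.025,0,0,0,0,1],[0.029,-0.025,0,0,0,0,1],[0.029,-0.025,0,0,0,0,1],[0.029,-0.025,0,0,0,0,1],[0.029,-0.025,0,0,0,0,1],[0.029,-0.025,0,0,0,0,1],[0.029,-0.025,0,0,0,0,1],[0.029,-0.025,0,0,0,0,1],[0.029,-0.025,0,0,0,0,1],[0.029,-0.025,0,0,0,0,1],[0.029,-0.025,0,0,0,0,1],[0,0,0,0,0,0,1]]}}

```text
clock: 11.5
eef_pos: [500.5, 252.0, 283.4]
tool_rot: [-2.869, -1.223, 0.013]
wrist_force: [-0.9, -0.2, 0.0]
finger_gap: 85.2
```

```bash
python3 -c "
from h import *
plan([509.5,232.5,130],-45.2)
c=get_image('wrist');save(c,'wr4.png')
print([(d['xy'].round() if hasattr(d['xy'],'round') else d['xy'],d['confidence']) for d in tip_of('wrist','wedge_tip')+tip_of('wrist','wedge_grip')])
for d in silhouettes('wrist','wedge'):
    v,u=np.nonzero(d['mask']);z=c['z_map'][v,u];k=z>0;P=unproj(c,u[k],v[k],z[k]);h=P[:,2]
    q=np.ascontiguousarray(P[(h>-5)&(h<22),:2],dtype=np.float32).reshape(-1,1,2);t=P[h>58]
    print(d['box'],d['confidence'],[np.round(x,1) for x in cv2.minAreaRect(q)],'top of grip',len(t),[np.round(x,1) for x in cv2.minAreaRect(np.ascontiguousarray(t[:,:2],dtype=np.float32).reshape(-1,1,2))] if len(t)>5 else '', h.max())
"
```

```text
t 11.5 tcp [500.5 252.  283.4] F [-0.9 -0.2  0. ] gap 85.2 q [-0.97  0.37  0.57  1.74 -0.25  1.11 -1.08]
delta tool mm [ -8.   23.7 152.9] rotvec [-0.024 -0.001  0.024]
[([278.5, 196.9], 0.96), ([243.4, 155.8], 0.7), ([263.5, 316.7], 0.7), ([275.0, 284.5], 0.89), ([197.6, 181.3], 0.87), ([340.3, 203.4], 0.73)]
[252.3, 258.4, 293.3, 321.2] 0.87 [array([354.5, 202.9]), array([94.9, 29.6]), np.float64(25.7)] top of grip 305 [array([383.6, 217.2]), array([27.4, 15.9]), np.float64(25.0)] 64.79973862496166
[278.2, 185.8, 356.7, 216.9] 0.73 [array([486.2, 253.1]), array([31.1, 89.9]), np.float64(46.5)] top of grip 380 [array([509. , 233.5]), array([16.4, 26.8]), np.float64(46.7)] 65.37666861720629
```

View pics/wr4.png

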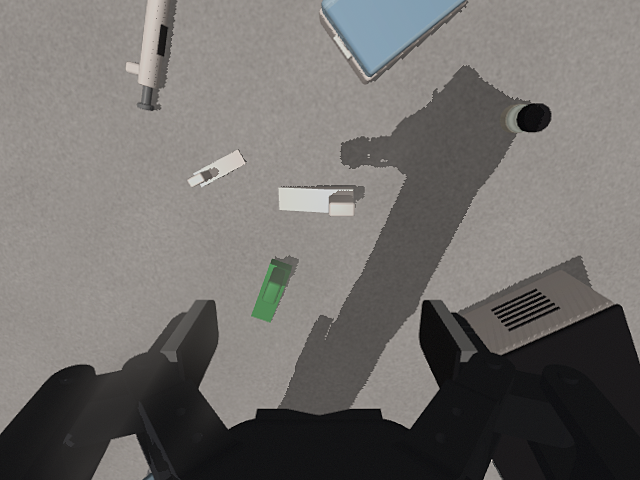

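The wrist picture shows the three look-alikes. The large white wedge is at (316,200), with its grip at (340,203) and thin edge to the left. The green one at (270,290) and the small white one at (216,168) are not meant. The fit puts the grip at (509,233.4) and the wedge axis at 136.5°.

{"fn": "send_rows", "kwargs": {"deltas": [[-0.004,0.012,0.035,-0.012,0,0,1],[-0.004,0.012,0.035,-0.012,0,0,1],[0,0,0.035,0,0,0,1],[0,0,0.035,0,0,0,1],[0,0,0.015,0,0,0,1],[0,0,0,0,0,0,1]]}}

```text
clock: 12.45
eef_pos: [515.8, 217.4, 127.3]
tool_rot: [2.9, 1.203, 0.01]
wrist_force: [-0.8, -0.1, 0.6]
finger_gap: 85.4
```

```bash
python3 -c "
from h import *
plan([509.2,233.3,25],-43.5)
c=get_image('wrist');save(c,'wr5.png')
for d in silhouettes('wrist','wedge'):
    v,u=np.nonzero(d['mask']);z=c['z_map'][v,u];k=z>0;P=unproj(c,u[k],v[k],z[k]);h=P[:,2]
    q=np.ascontiguousarray(P[(h>-5)&(h<22),:2],dtype=np.float32).reshape(-1,1,2);t=P[h>58]
    print(d['box'],d['confidence'],[np.round(x,1) for x in cv2.minAreaRect(q)],'top of grip',len(t),[np.round(x,1) for x in cv2.minAreaRect(np.ascontiguousarray(t[:,:2],dtype=np.float32).reshape(-1,1,2))] if len(t)>5 else '', h.max())
"
```

```text
t 12.45 tcp [515.8 217.4 127.3] F [-0.8 -0.1  0.6] gap 85.4 q [-0.86  0.56  0.5   1.89 -0.37  0.77 -0.94]
delta tool mm [  6.1 -16.4 102.2] rotvec [ 0.004 -0.005 -0.025]
[198.3, 198.2, 318.1, 256.7] 0.91 [array([481.3, 249.6]), array([44.1, 92.3]), np.float64(45.8)] top of grip 1064 [array([509.1, 233.6]), array([16.2, 28. ]), np.float64(46.0)] 64.74366035298979
[199.8, 317.9, 232.4, 396.2] 0.66 [array([362. , 198.1]), array([86.8, 12.5]), np.float64(25.9)] top of grip 3  165.60562020990216
[41.0, 149.5, 144.8, 209.8] 0.61 [array([416.8, 365.1]), array([22. , 89.9]), np.float64(70.3)] top of grip 0  43.489317526513645
```

View pics/wr5.png

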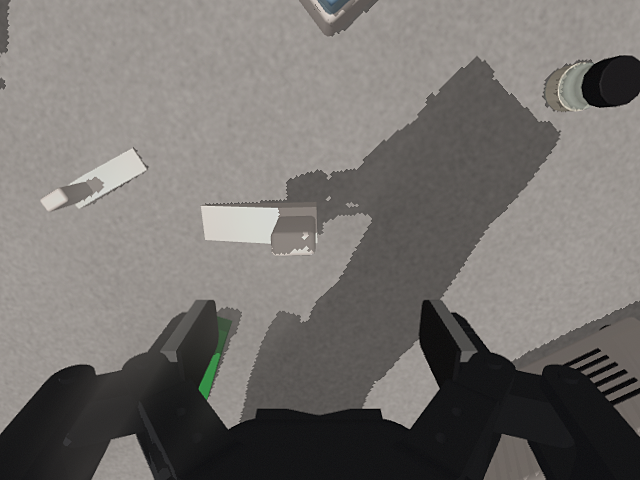

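{"fn": "send_rows", "kwargs": {"deltas": [[0.003,-0.008,0.01,0,0,-0.01,1],[0.003,-0.008,0.01,0,0,-0.01,1],[0,0,0,0,0,0,1]]}}

```text
clock: 12.92
eef_pos: [510.4, 236.4, 109.3]
tool_rot: [2.887, 1.237, 0.02]
wrist_force: [-1.0, 0.4, -0.1]
finger_gap: 85.8
```

```bash
python3 -c "
from h import *
plan([509.2,233.5,25],-44)
"
```

```text
t 12.93 tcp [510.4 236.4 109.3] F [-1.   0.4 -0.1] gap 85.8 q [-0.87  0.59  0.47  1.9  -0.39  0.73 -0.94]
delta tool mm [-3.8  0.7 84.3] rotvec [ 0.005 -0.012  0.007]
```

{"fn": "send_rows", "kwargs": {"deltas": [[-0.003,0.001,0.025,0.005,-0.01,0,1],[0,0,0.025,0,0,0,1],[0,0,0.02,0,0,0,1],[0,0,0.008,0,0,0,1],[0,0,0,0,0,0,1]]}}

```text
clock: 13.55
eef_pos: [510.7, 234.9, 30.0]
tool_rot: [-2.886, -1.239, -0.007]
wrist_force: [0.1, -0.1, 0.8]
finger_gap: 85.5
```

```bash
python3 -c "
from h import *
plan([509.2,233.5,25],-44)
c=get_image('wrist');save(c,'wr6.png')
"
```

```text
t 13.55 tcp [510.7 234.9  30. ] F [ 0.1 -0.1  0.8] gap 85.5 q [-0.8   0.72  0.39  1.91 -0.46  0.6  -0.87]
delta tool mm [-2.1 -0.2  5. ] rotvec [ 0.001 -0.004  0.008]
```

View pics/wr6.png

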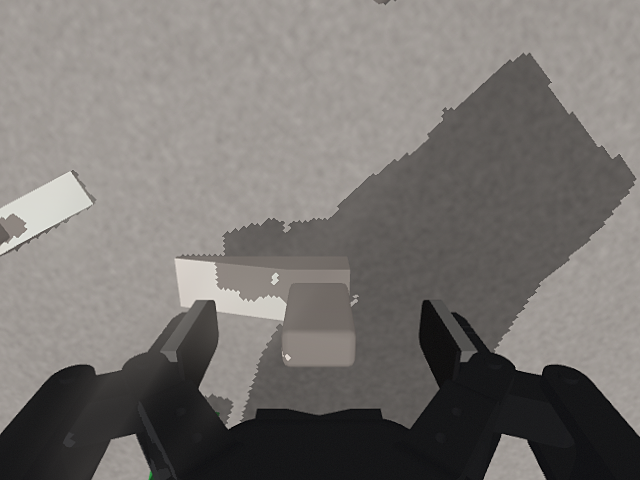

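The post sits between the pads, centred at (318,325). I'll go down 5 mm and close on it.

{"fn": "send_rows", "kwargs": {"deltas": [[-0.002,0,0.004,0,-0.003,0.005,1],[0,0,0,0,0,0,0],[0,0,0,0,0,0,0],[0,0,0,0,0,0,0],[0,0,0,0,0,0,0],[0,0,0,0,0,0,0],[0,0,0,0,0,0,0]], "squeeze": 60}}

```text
clock: 14.48
eef_pos: [510.9, 234.1, 28.0]
tool_rot: [2.89, 1.231, 0.008]
wrist_force: [-0.6, -0.4, -0.7]
finger_gap: 27.2
```

```bash
python3 -c "
from h import *
plan([509.2,233.5,25],-44)
"
```

```text
t 14.47 tcp [510.9 234.1  28. ] F [-0.6 -0.4 -0.7] gap 27.2 q [-0.8   0.72  0.39  1.91 -0.47  0.59 -0.87]
delta tool mm [-1.6 -0.8  3. ] rotvec [ 0.002 -0.005  0.003]
```

{"fn": "send_rows", "kwargs": {"deltas": [[0,0,-0.02,0,0,0,0],[0,0,-0.035,0,0,0,0],[0,0,-0.035,0,0,0,0],[0,0,-0.035,0,0,0,0],[0,0,-0.035,0,0,0,0],[0,0,-0.02,0,0,-0.174,0],[0,0,-0.02,0,0,-0.174,0],[0,0,0,0,0,-0.174,0],[0,0,0,0,0,-0.174,0],[0,0,0,0,0,-0.174,0],[0,0,0,0,0,-0.174,0],[0,0,0,0,0,-0.174,0],[0,0,0,0,0,-0.174,0],[0,0,0,0,0,-0.174,0],[0,0,0,0,0,-0.174,0],[0,0,0,0,0,-0.174,0],[0,0,0,0,0,-0.174,0],[0,0,0,0,0,0,0]]}}

```text
clock: 16.73
eef_pos: [510.4, 227.0, 256.9]
tool_rot: [0.298, 3.108, 0.01]
wrist_force: [0.4, -1.3, 0.5]
finger_gap: 27.5
```

```bash
python3 -c "
from h import *
plan([560,-18.9,185],75.6)
c=get_image('wrist');save(c,'wr7.png')
"
```

```text
t 16.73 tcp [510.4 227.  256.9] F [ 0.4 -1.3  0.5] gap 27.5 q [-0.6   0.34  0.13  1.78 -0.04  1.    0.92]
delta tool mm [ -94.1 -232.5   71.7] rotvec [0.009 0.018 0.06 ]
```

View pics/wr7.png

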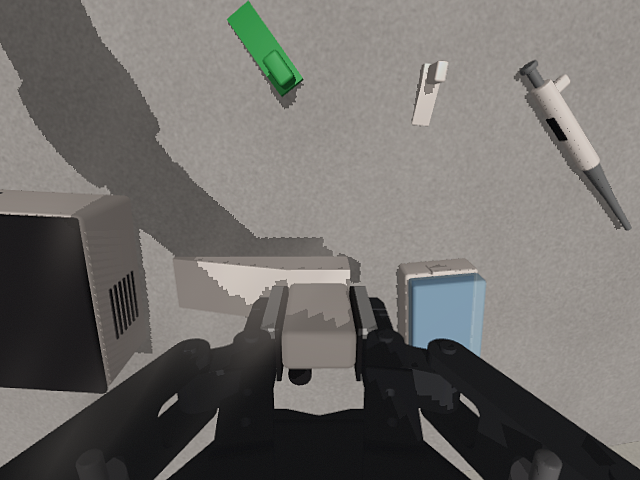

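The wedge is held square, with its thin edge at (176,280) pointing toward the cooler. I'm moving over the deck.

{"fn": "send_rows", "kwargs": {"deltas": [[-0.012,-0.031,0,0.003,0.006,0.02,0],[-0.012,-0.031,0,0.003,0.006,0.02,0],[-0.012,-0.031,0,0.003,0.006,0.02,0],[-0.012,-0.031,0,0,0,0,0],[-0.012,-0.031,0,0,0,0,0],[-0.012,-0.031,0,0,0,0,0],[-0.012,-0.031,0.01,0,0,0,0],[-0.006,-0.012,0.02,0,0,0,0],[0,0,0.01,0,0,0,0],[0,0,0,0,0,0,0]]}}

```text
clock: 18.02
eef_pos: [541.9, -24.6, 220.9]
tool_rot: [0.455, 3.103, -0.0]
wrist_force: [0.9, 0.4, 0.0]
finger_gap: 27.3
```

```bash
python3 -c "
from h import *
plan([560,-18.9,145],75.6)
c=get_image('wrist');save(c,'wr8.png')
c=get_image('side')
b=cv2.resize(c['img'][60:200,250:420],(728,600),interpolation=cv2.INTER_CUBIC);cv2.imwrite('pics/s8.png',b[:,:,::-1])
"
```

```text
t 18.02 tcp [541.9 -24.6 220.9] F [0.9 0.4 0. ] gap 27.3 q [-0.24  0.37  0.25  1.85 -0.11  0.93  1.34]
delta tool mm [-15.3  10.6  76. ] rotvec [ 0.     0.005 -0.04 ]
```

View pics/wr8.png

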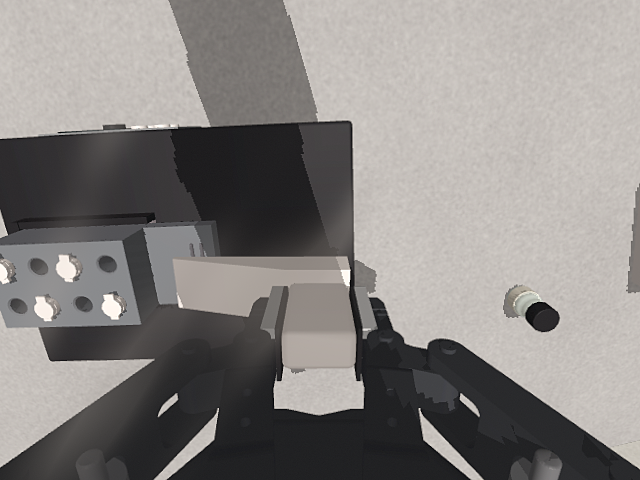

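View pics/s8.png

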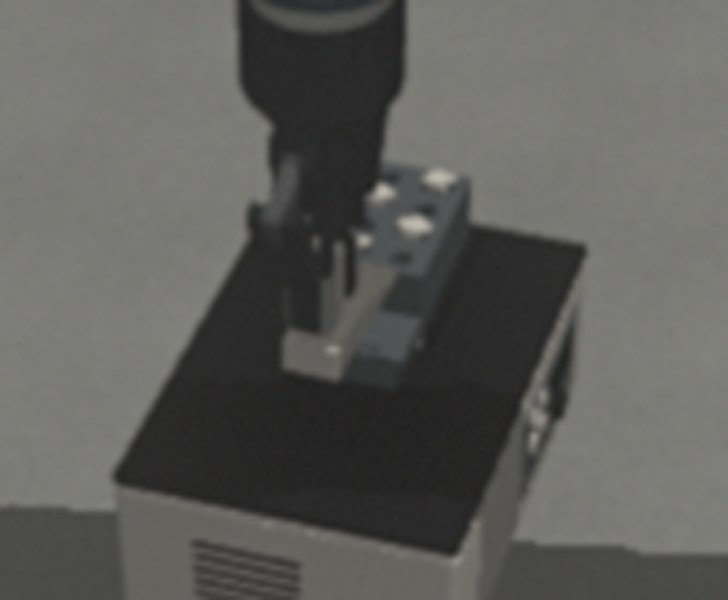

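{"fn": "send_rows", "kwargs": {"deltas": [[-0.008,0.007,0.02,0,0.002,-0.02,0],[-0.008,0.007,0.02,0,0.002,-0.02,0],[0,0,0.015,0,0,0,0],[0,0,0.008,0,0,0,0],[0,0,0,0,0,0,0]]}}

```text
clock: 18.75
eef_pos: [564.3, -11.9, 160.3]
tool_rot: [0.385, 3.11, 0.004]
wrist_force: [-0.0, 0.3, -1.6]
finger_gap: 27.1
```

```bash
cat > fl.py <<'E'
from h import *
plan([560,-18.9,140],75.6)
c=get_image('wrist');save(c,'wr9_%d.png'%int(arm.sense()['clock']*100))
vv,uu=np.mgrid[0:480,0:640];z=c['z_map'].ravel();ok=z>0
P=unproj(c,uu.ravel()[ok],vv.ravel()[ok],z[ok]);rgb=c['img'].reshape(-1,3)[ok]
a=np.radians(75.6);Y=np.array([np.cos(a),np.sin(a)]);X=np.array([Y[1],-Y[0]])
L=P[:,:2]-np.array([515.4,-192.3]);lx=L@X;ly=L@Y;h=P[:,2]
for nm,m in (('flange top',(h>127)&(h<133)&(ly>50)&(ly<110)&(abs(lx)<40)),('body top',(h>155.5)&(h<160)&(abs(lx)<40)&(ly<60)&(ly>-60)),('grip top',(h>160)&(h<260)&(ly>140)&(ly<260)&(abs(lx)<30)&(rgb.min(1)>100))):
    if m.sum()>10: print(nm,m.sum(),'lx',np.percentile(lx[m],[1,50,99]).round(1),'ly',np.percentile(ly[m],[1,50,99]).round(1),'h',np.percentile(h[m],[5,50,95]).round(1))
s=arm.sense();t=np.array(s['eef_pos']);l=t[:2]-np.array([515.4,-192.3]);print('tcp local',(l@X).round(1),(l@Y).round(1),t[2].round(1),'tip from flange edge',(l@Y-75-96).round(1))
E
python3 fl.py; ls pics
```

```text
t 18.75 tcp [564.3 -11.9 160.3] F [-0.   0.3 -1.6] gap 27.1 q [-0.22  0.48  0.22  1.85 -0.14  0.82  1.39]
delta tool mm [ 2.6 -8.  20.2] rotvec [0.004 0.007 0.005]
flange top 8757 lx [-30.9  -3.6  28.3] ly [50.5 73.3 95.1] h [128.8 130.  131.1]
body top 2478 lx [-29.5   5.2  28.7] ly [30.8 43.8 48. ] h [156.  157.8 158.9]
grip top 7374 lx [-11.   -4.4  12.8] ly [159.9 188.1 236.7] h [165.4 192.8 249.4]
tcp local 2.8 186.9 160.7 tip from flange edge 15.9
s1.png
s2.png
s3.png
s4.png
s8.png
side0.png
t1.png
top0.png
w1.png
wr2.png
wr3.png
wr4.png
wr5.png
wr6.png
wr7.png
wr8.png
wr9_1880.png
wrist0.png
```

The flange's front edge is at ly≈95.5 with centre lx≈-1.3, matching the model. I'll centre the wedge and lower it to the deck.

{"fn": "send_rows", "kwargs": {"deltas": [[0.004,0,0.009,0.004,0.006,0.005,0],[0,0,0.008,0,0,0,0],[0,0,0.002,0,0,0,0],[0,0,0,0,0,0,0]]}}

```text
clock: 19.3
eef_pos: [560.9, -11.1, 141.4]
tool_rot: [0.396, 3.113, -0.0]
wrist_force: [0.1, -0.6, 0.4]
finger_gap: 27.3
```

```bash
python3 fl.py
```

```text
t 19.3 tcp [560.9 -11.1 141.4] F [ 0.1 -0.6  0.4] gap 27.3 q [-0.22  0.51  0.21  1.86 -0.14  0.78  1.38]
delta tool mm [-1.1 -7.7  1.4] rotvec [ 0.     0.003 -0.001]
flange top 10331 lx [-30.9  -3.8  28.5] ly [50.5 73.7 95.4] h [128.8 130.  131.1]
body top 264 lx [ 9.8 22.9 29.5] ly [43.4 46.8 48.3] h [155.7 157.3 158.6]
grip top 5643 lx [-14.1  -7.6  10.1] ly [161.7 188.8 240.6] h [162.5 175.7 231.5]
tcp local -0.9 186.7 141.5 tip from flange edge 15.7
```

{"fn": "send_rows", "kwargs": {"deltas": [[0,0,0.002,0,0,0,0],[0,0,0,0,0,0,0]]}}

```text
clock: 19.6
eef_pos: [561.2, -11.3, 139.7]
tool_rot: [0.396, 3.113, -0.0]
wrist_force: [-0.1, 0.1, -0.6]
finger_gap: 27.1
```

{"fn": "send_rows", "kwargs": {"deltas": [[0,0,0.002,0,0,0,0],[0,0,0,0,0,0,0]]}}

```text
clock: 19.85
eef_pos: [561.7, -11.3, 138.1]
tool_rot: [0.396, 3.112, 0.0]
wrist_force: [-0.2, 0.9, 0.4]
finger_gap: 27.5
```

{"fn": "send_rows", "kwargs": {"deltas": [[0,0,0.0015,0,0,0,0],[0,0,0,0,0,0,0]]}}

```text
clock: 20.1
eef_pos: [562.0, -11.3, 138.3]
tool_rot: [0.396, 3.111, 0.001]
wrist_force: [-0.9, -0.2, -0.5]
finger_gap: 27.2
```

{"fn": "send_rows", "kwargs": {"deltas": [[0,0,0.0015,0,0,0,0],[0,0,0,0,0,0,0]]}}

```text
clock: 20.35
eef_pos: [562.4, -11.4, 138.2]
tool_rot: [0.396, 3.11, 0.002]
wrist_force: [0.8, -0.6, -0.7]
finger_gap: 27.4
```

{"fn": "send_rows", "kwargs": {"deltas": [[0.001,0,0.0025,0,0,0,0]]}}

```text
clock: 20.48
eef_pos: [562.8, -11.5, 137.9]
tool_rot: [0.397, 3.108, 0.003]
wrist_force: [-7.5, 0.2, 34.6]
finger_gap: 27.1
```

```bash
python3 fl.py; python3 -c "
from h import *
c=get_image('side')
b=cv2.resize(c['img'][60:200,250:420],(728,600),interpolation=cv2.INTER_CUBIC);cv2.imwrite('pics/s9.png',b[:,:,::-1])"; ls pics/wr9*
```

```text
t 20.48 tcp [562.8 -11.5 137.9] F [-7.5  0.2 34.6] gap 27.1 q [-0.22  0.51  0.21  1.87 -0.15  0.77  1.39]
delta tool mm [ 0.8 -7.9 -2.2] rotvec [ 0.003  0.008 -0.003]
flange top 10762 lx [-30.9  -4.   28.3] ly [50.5 73.8 95.3] h [128.8 130.  131.1]
body top 46 lx [20.9 26.4 29.5] ly [45.9 47.3 48.7] h [155.6 156.1 157.6]
grip top 5295 lx [-12.5  -5.4  11.8] ly [160.4 188.9 241.1] h [162.  172.4 228.2]
tcp local 0.9 186.9 138.0 tip from flange edge 15.9
pics/wr9_1880.png
pics/wr9_1935.png
pics/wr9_2052.png
```

View pics/s9.png

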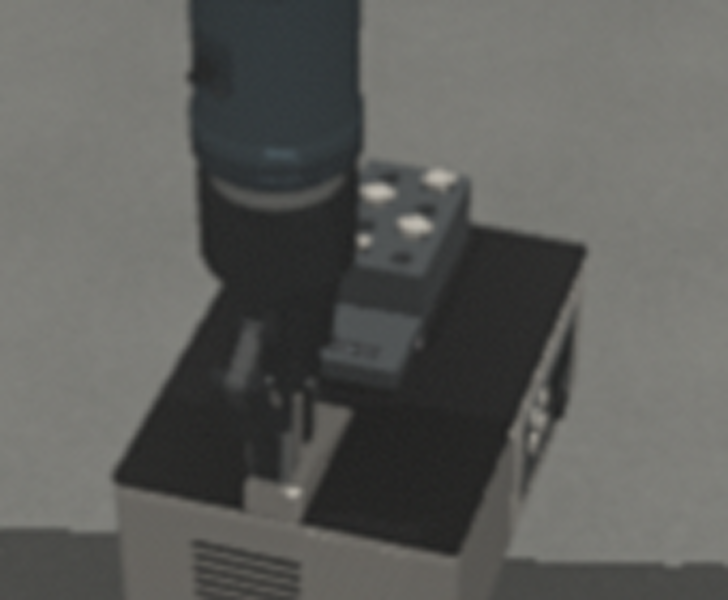

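The wedge is flat on the deck: force rises at once and the height matches. Now I'll slide it toward the flange.

{"fn": "send_rows", "kwargs": {"deltas": [[0.001,0,0,0.003,0.008,-0.003,0],[0,-0.006,0,0,0,0,0],[0,-0.006,0,0,0,0,0],[0,-0.006,0,0,0,0,0],[0,0,0,0,0,0,0]]}}

```text
clock: 21.2
eef_pos: [558.0, -29.2, 138.1]
tool_rot: [0.392, 3.115, 0.001]
wrist_force: [-0.7, -0.5, 3.6]
finger_gap: 27.3
```

```bash
python3 fl.py
```

```text
t 21.2 tcp [558.  -29.2 138.1] F [-0.7 -0.5  3.6] gap 27.3 q [-0.19  0.51  0.21  1.87 -0.15  0.78  1.42]
delta tool mm [ 0.6 10.5 -1.9] rotvec [0.001 0.002 0.001]
flange top 10867 lx [-30.9  -3.8  28.5] ly [50.5 73.4 95.2] h [128.8 130.  131.1]
body top 3111 lx [-29.9   5.3  28.9] ly [31.3 44.  48.1] h [156.  157.8 158.9]
grip top 5202 lx [-12.5  -5.7  10.7] ly [148.8 171.  223.9] h [162.1 172.5 228.4]
tcp local 0.7 168.6 138.1 tip from flange edge -2.4
```

{"fn": "send_rows", "kwargs": {"deltas": [[0.001,-0.005,0,0,0,0,0],[0,-0.005,0,0,0,0,0],[0,0,0,0,0,0,0]]}}

```text
clock: 21.62
eef_pos: [554.5, -38.8, 138.1]
tool_rot: [0.392, 3.114, 0.002]
wrist_force: [0.3, -1.1, 3.1]
finger_gap: 27.2
```

```bash
python3 fl.py; cp $(ls -t pics/wr9*|head -1) pics/slide1.png
```

```text
t 21.62 tcp [554.5 -38.8 138.1] F [ 0.3 -1.1  3.1] gap 27.2 q [-0.17  0.5   0.21  1.88 -0.15  0.77  1.44]
delta tool mm [-0.4 20.7 -1.9] rotvec [0.001 0.002 0.001]
flange top 10646 lx [-30.9  -4.2  28.3] ly [50.5 72.9 95.1] h [128.9 130.  131.1]
body top 5022 lx [-30.9  -1.   28.9] ly [20.9 40.8 47.9] h [156.3 157.9 158.9]
grip top 5059 lx [-13.5  -6.5   9.6] ly [140.8 161.1 214.9] h [162.1 172.5 228.4]
tcp local -0.3 158.4 138.1 tip from flange edge -12.6
```

View pics/slide1.png

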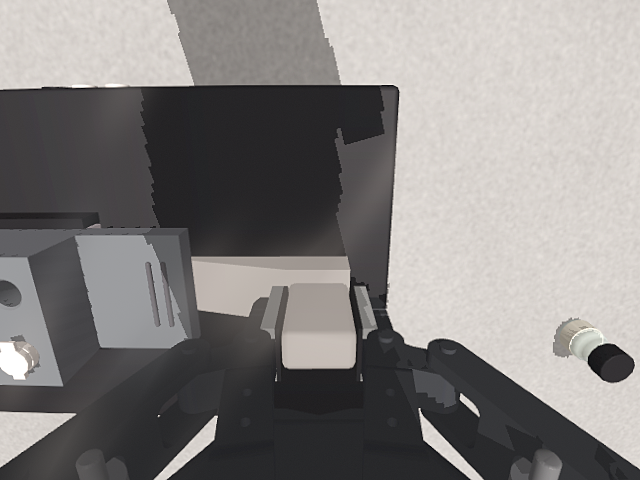

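The thin edge has gone under the flange at (192,285), about 12.6 mm in. I'll keep pushing and watch the flange height.

{"fn": "send_rows", "kwargs": {"deltas": [[0,-0.005,0,0,0,0,0],[0,-0.004,0,0,0,0,0],[0,-0.003,0,0,0,0,0],[0,0,0,0,0,0,0]]}}

```text
clock: 22.18
eef_pos: [552.0, -48.8, 138.1]
tool_rot: [0.388, 3.114, 0.006]
wrist_force: [1.2, 0.7, 2.5]
finger_gap: 27.4
```

```bash
sed -i 's/h>127)&(h<133)/h>127)\&(h<137)/; s/h>155.5)&(h<160)/h>155.5)\&(h<163)/' fl.py; cat >> fl.py <<'E'
m=(h>126)&(h<138)&(ly>52)&(ly<94)&(abs(lx)<27)
A=np.c_[ly[m]-96,lx[m],np.ones(m.sum())];k=np.linalg.lstsq(A,h[m],rcond=None)[0];print('flange plane: slope y %.4f slope x %.4f top at front edge %.2f'%tuple(k))
E
python3 fl.py
```

```text
t 22.18 tcp [552.  -48.8 138.1] F [1.2 0.7 2.5] gap 27.4 q [-0.15  0.5   0.21  1.88 -0.15  0.77  1.46]
delta tool mm [-0.4 31.  -1.8] rotvec [0.004 0.003 0.003]
flange top 10434 lx [-30.6  -4.7  28.2] ly [50.4 72.1 94.2] h [129.2 130.3 131.4]
body top 7918 lx [-30.7  -1.3  28.8] ly [11.5 35.3 46.8] h [156.6 158.1 159.4]
grip top 4030 lx [-13.6  -6.5  10.4] ly [140.3 154.3 206.3] h [162.2 172.7 228.7]
tcp local -0.2 148.1 138.1 tip from flange edge -22.9
flange plane: slope y 0.0053 slope x -0.0021 top at front edge 130.45
```

{"fn": "send_rows", "kwargs": {"deltas": [[0,-0.004,0,0.003,0,0.003,0],[0,-0.004,0,0,0,0,0],[0,-0.003,0,0,0,0,0],[0,0,0,0,0,0,0]]}}

```text
clock: 22.72
eef_pos: [550.3, -55.9, 138.1]
tool_rot: [0.389, 3.114, 0.007]
wrist_force: [0.7, 0.6, 2.1]
finger_gap: 27.2
```

```bash
python3 fl.py
```

```text
t 22.73 tcp [550.3 -55.9 138.1] F [0.7 0.6 2.1] gap 27.2 q [-0.14  0.5   0.21  1.89 -0.15  0.77  1.48]
delta tool mm [-0.3 38.3 -1.7] rotvec [0.005 0.003 0.003]
flange top 10664 lx [-30.7  -5.3  27.8] ly [50.4 72.3 94.2] h [130.3 131.8 133. ]
body top 9995 lx [-30.8  -2.9  28.9] ly [ 4.8 31.  46.4] h [156.8 159.  160.2]
grip top 2996 lx [-13.7  -6.8  10.9] ly [140.1 150.5 200.5] h [162.3 172.8 229. ]
tcp local -0.1 140.7 138.1 tip from flange edge -30.3
flange plane: slope y 0.0146 slope x -0.0021 top at front edge 132.20
```

{"fn": "send_rows", "kwargs": {"deltas": [[0,-0.004,0,0.005,0.002,0.003,0],[0,-0.001,0,0,0,0,0],[0,0,0,0,0,0,0],[0,0,0,0,0,0,0]]}}

```text
clock: 23.28
eef_pos: [549.3, -59.4, 138.1]
tool_rot: [0.393, 3.116, 0.002]
wrist_force: [1.5, 3.8, 1.6]
finger_gap: 27.0
```

```bash
python3 fl.py; cp $(ls -t pics/wr9*|head -1) pics/slide2.png; python3 -c "
from h import *
c=get_image('side')
b=cv2.resize(c['img'][60:200,250:420],(728,600),interpolation=cv2.INTER_CUBIC);cv2.imwrite('pics/s10.png',b[:,:,::-1])"
```

```text
t 23.27 tcp [549.3 -59.4 138.1] F [1.5 3.8 1.6] gap 27.0 q [-0.14  0.5   0.22  1.89 -0.15  0.77  1.48]
delta tool mm [-0.3 41.9 -1.9] rotvec [0.002 0.001 0.   ]
flange top 10637 lx [-30.9  -6.   26.7] ly [50.5 72.6 94.1] h [130.9 132.6 133.9]
body top 11090 lx [-31.   -3.4  28.7] ly [ 1.9 28.3 46. ] h [156.8 159.5 160.7]
grip top 2469 lx [-14.8  -7.1  11.2] ly [140.3 148.8 198.4] h [162.5 172.8 229.1]
tcp local -0.2 137.1 138.1 tip from flange edge -33.9
flange plane: slope y 0.0186 slope x -0.0017 top at front edge 133.05
```

View pics/slide2.png

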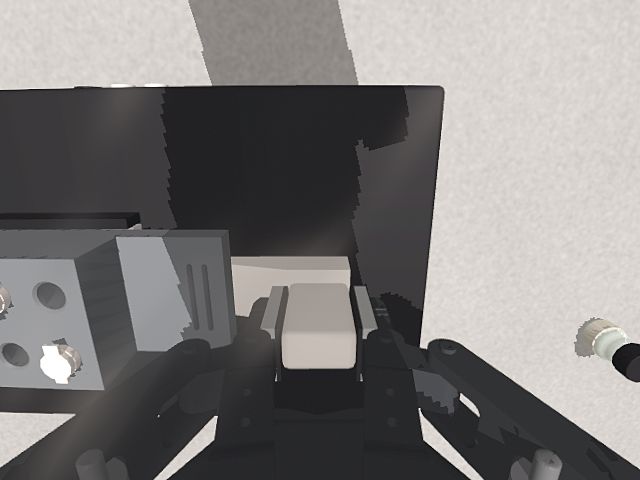

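View pics/s10.png

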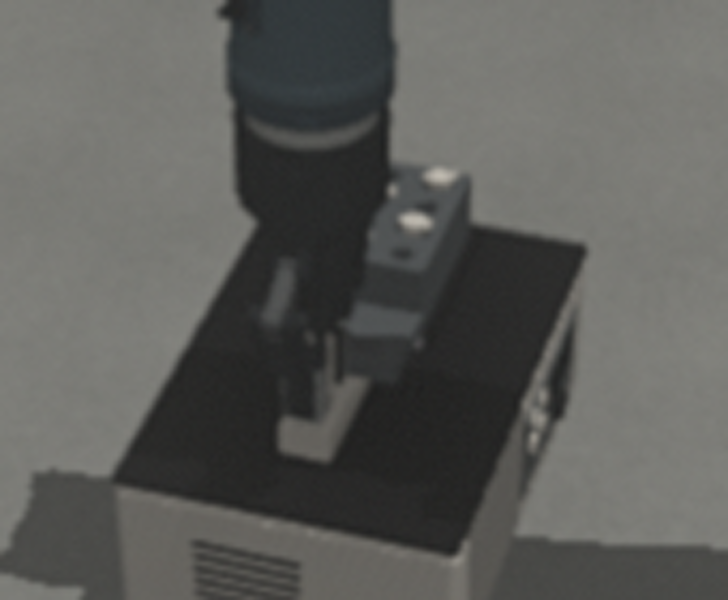

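Flange end is up about 3 mm, and the picture shows the wedge under it with the fingers clear of the block. I'll hold a moment and check that it's stable, that the lid is still shut, and that the wedge is down on the deck.

{"fn": "send_rows", "kwargs": {"deltas": [[0,0,0,0,0,0,0],[0,0,0,0,0,0,0],[0,0,0,0,0,0,0],[0,0,0,0,0,0,0]]}}

```text
clock: 23.88
eef_pos: [549.3, -59.4, 138.1]
tool_rot: [0.393, 3.116, 0.002]
wrist_force: [0.4, 4.1, 1.7]
finger_gap: 26.8
```

```bash
python3 fl.py; python3 -c "
from h import *
c=get_image('top')
b=cv2.resize(c['img'][190:300,370:500],(700,592),interpolation=cv2.INTER_CUBIC);cv2.imwrite('pics/t11.png',b[:,:,::-1])
print(unproj(c,[481,482,483,480],[251,252,250,250]).round(1))
vv,uu=np.mgrid[0:480,0:640];z=c['z_map'].ravel();ok=z>0
P=unproj(c,uu.ravel()[ok],vv.ravel()[ok],z[ok]);rgb=c['img'].reshape(-1,3)[ok].astype(int)
for ax in ((493,-222.5),(526,-207),(503.5,-179),(536,-162)):
    q=P[(np.hypot(P[:,0]-ax[0],P[:,1]-ax[1])<12)&(rgb.min(1)>110)&(P[:,2]>140)];print(ax,len(q),q.mean(0).round(1) if len(q) else '',q[:,2].max().round(1) if len(q) else '')
"
```

```text
t 23.88 tcp [549.3 -59.4 138.1] F [0.4 4.1 1.7] gap 26.8 q [-0.14  0.5   0.22  1.89 -0.15  0.77  1.48]
delta tool mm [-0.3 41.9 -1.9] rotvec [0.002 0.001 0.   ]
flange top 10648 lx [-30.9  -6.   26.8] ly [50.4 72.6 94.2] h [130.9 132.6 133.9]
body top 11109 lx [-30.9  -3.4  28.7] ly [ 1.8 28.4 46. ] h [156.8 159.5 160.7]
grip top 2465 lx [-15.   -7.1  11.1] ly [140.3 148.9 198.6] h [162.3 172.8 229. ]
tcp local -0.2 137.2 138.0 tip from flange edge -33.8
flange plane: slope y 0.0192 slope x -0.0019 top at front edge 133.06
[[386.4 -43.3 701.1]
 [384.6 -43.7 703.1]
 [388.1 -47.  698.1]
 [387.8 -42.3 700.6]]
(493, -222.5) 0  
(526, -207) 0  
(503.5, -179) 0  
(536, -162) 0
```

View pics/t11.png

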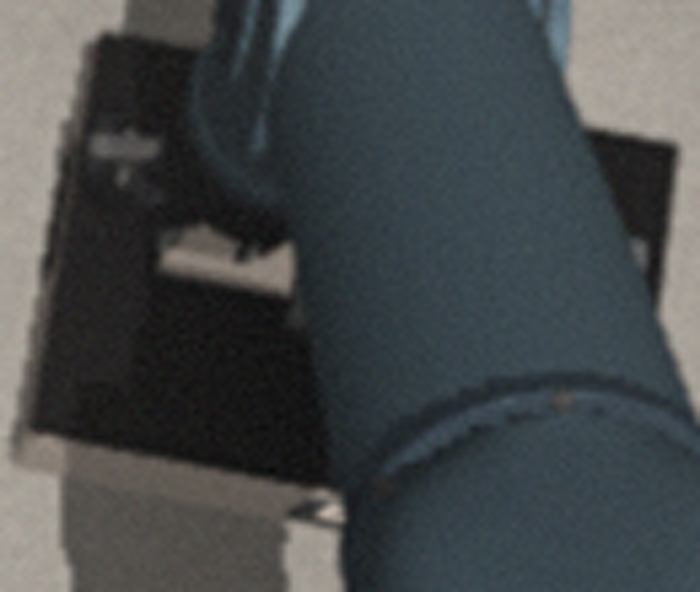

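The lift is steady: the flange's front edge is at 133.06 against 130.0 seated. The pressed lid, at (440,177) in the side crop, is still flat. Handing in.

```bash
python3 -c "
from h import *
print(job.finish_job()); plan([549,-59,138],75.6)"
```

```text
the job is handed in; nothing more can be done
None
the job is handed in; nothing more can be done
```

The job is handed in at about 24 s. The ajar lid is shut, and the wedge is under the flange, carrying the block's flange end about 3 mm up while still in the gripper.

- **Lid:** I pressed it shut with the closed fingertips until it held against its stop; the wrist force peaked at 37 N. Afterwards it measured 163.9 mm high, against 163.4 and 163.6 mm for two of the other shut lids. The tube looked turned slightly in its well.
- **Wedge grip:** I took the larger white wedge by its post. I gripped it across the 28 mm faces instead of the suggested 16 mm width, because that kept the last joint within its range during the turn.
- **Lift:** The wedge went flat onto the deck; the touchdown check showed 34.6 N. I then pushed it until its thin edge was about 34 mm under the flange. The flange's top edge rose from 130.0 to 133.06 mm, and the block is tilted by 0.019 rad. That fits it tipping about its far edge.
- **Final state:** Pose and height did not change over the last half second. The wrist force was about 4 N and the fingers were clear of the block.

**Not confirmed at the end:** The arm hid the lid from the top camera. I could only check it in the side picture, where it still looked flat. I did not see the block's far edge on the plate directly; that it is still seated is inferred from the tilt.

I did not go near the tip box, vial or pipette.

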